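Ratchet a tumbler fast in the cup clamp and keep it held

TASK

Clamp the tumbler in the cup clamp for lidding: pump the trigger towards the palm post and let it out again, as often as needed, until the rubber pad has pushed the tumbler home into the V-shaped rest and the pad's spring is pressed in about half-way - firm, but never squeezed to the end. Work the clamp by its trigger only, do not touch the tumbler, pad or bar and leave the other things on the counter alone. The clamp has no lock, so finish while still holding the trigger in, with the pad pressing steadily on the tumbler.

Things in the scene. Friction and masses are not known exactly. Their poses are not given: they have to be found in the camera images.
- clamp: Hand-pumped cup clamp fixed on the counter, 455 mm long, 90 mm wide, base plate 12 mm thick. Origin on the counter below the released trigger; +x runs along the clamp from trigger to tumbler, z up. White housing from x -80 to +70 mm, 56 mm wide, top at z 84 mm; trigger and palm post stand on it. A toothed bar at z 56 mm passes through it and carries the sprung pad at its +x end.
- trigger_grip (a point): Centre of the black upright trigger blade on the housing: 12 mm thick along the clamp's x, 26 mm wide along its y, free from z 84 to 132 mm; this point is at z 110 mm, axes as the clamp. It slides level towards the palm post (clamp +x). Pinch it front and back from above, or push it with one finger.
- trigger (a joint): Trigger travel in m: 0 out, 0.022 fully in against the stop; a spring (3 to 4.3 N) brings it out. Pulling in carries bar and pad equally far the same way (clamp +x), towards the tumbler; as it comes out the bar stays. Teeth of 5 mm pitch leave up to 5 mm of each pull idle: a full pull advances 15 to 22 mm. It takes about 10 N with the pad free, 17 N with the pad spring half pressed.
- jaw (a joint): Advance of the toothed bar in m, 0 fully back to 0.115; starts at 0.005 to 0.030. Friction of 5 N holds it as the trigger goes out, but there is no lock: a pad spring pressed in over 8 mm pushes it back when the trigger is let go. With the tumbler home the pad just touches at about 0.075 and is half pressed at about 0.087.
- pad (a joint): How far the sprung pad is pressed back into the bar, in m: 0 free, 0.012 half-way, 0.024 pressed to the end. Spring of 0.6 N per mm.
- pad_face (a point): Middle of the front face of the rubber pad (50 mm wide, 44 mm high, at z 60 mm) that presses on the tumbler; axes as the clamp.
- cup_seat (a point): Point on the base plate (z 12 mm) where the centre of the tumbler's underside lies when it is home, touching both white walls (tops at z 82 mm) of the 90 degree V-shaped rest, which opens towards the pad. 263 mm ahead of the clamp's origin.
- cup: White open straight-sided tumbler, 80 mm diameter, 108 mm high, 0.1 to 0.2 kg, origin at the centre of its underside. It stands upright on the clamp's base plate, 6 to 12 mm short of home.
- milk_jug: Steel milk jug with a handle, about 72 mm diameter, 95 mm high, origin at the centre of its underside; bystander, leave it alone.
- syrup_bottle: Amber bottle, 58 mm diameter, 150 mm high, origin at the centre of its underside; bystander, leave it alone.
- espresso_cup: Small white ceramic cup, 68 mm diameter, 60 mm high, origin at the centre of its underside; bystander, leave it alone.
- palm_post (a point): Middle of the fixed black palm post ahead of the trigger (clamp +x): 12 mm thick along the clamp's x, 34 mm wide, top at z 132 mm, this point at z 110 mm. The clear gap to the released trigger is 46 mm, 24 mm when it is pulled fully in. Axes as the clamp.

How it is judged (in metres and radians):
On the way, in this order (a step that is already met when the one before it is completed fails the run):
1. the trigger is pulled well in by the fingers (value of joint trigger above 0.01 m and contact force between the fingers and trigger above 1 N), for 0.05 s.
2. the pad touches the tumbler (contact force between pad and cup above 0.3 N), for 0.1 s.
At the end, for the whole second after the job is handed in: Tumbler upright (within 0.08 rad) and within 5 mm of home in the V-shaped rest, touched by the pad with more than 4 N, pad spring pressed in 9 to 17 mm, all still, and the fingers still bearing on the trigger with more than 3 N (value of joint pad between 0.009 and 0.017 m and contact force between pad and cup above 4 N and contact force between cup and clamp above 3 N and horizontal distance between cup and cup_seat below 0.005 m and angle between cup's own z axis and vertical below 0.08 rad and contact force between the fingers and trigger above 3 N and linear speed of cup below 0.01 m/s); the arm keeps its last pose, push and grip.
It fails at once if the pad spring is squeezed to the end (over 21 mm): the tumbler is crushed (value of joint pad above 0.021 m).
It fails at once if the robot touches the tumbler (contact force between any of the arm, the fingers and cup above 0.5 N).
It fails at once if the robot moves the bar or pad directly (contact force between any of the arm, the fingers and jaw above 0.5 N).
It fails at once if the tumbler tips (angle between cup's own z axis and vertical above 0.3 rad).
It fails at once if a bystander is disturbed (distance of any of milk_jug, syrup_bottle, espresso_cup from where it was at the start of the episode above 0.015 m).
It also fails if it takes over 48 s, if anything falls off the work surface, if the arm or the gripper's body presses on something with over 40 N, if the wrist force passes 120 N, or if a joint passes its speed limit or range.

ROBOT

A 6-joint arm with a two-finger parallel gripper is mounted at the origin on the work surface. World frame = base frame: x ahead of the robot, y to its left, z up, the work surface at z = 0. Lengths are in mm, angles in rad, forces in N, time in s.
With the tool pointing down it reaches from about 275 to 1000 mm from the base axis. Payload 8.4 kg.
Tool frame: the origin (TCP) lies at the very end of the fingers, on their centre line; the grasp point (between the pads) lies 19 mm behind it (r.pinch_z is the distance from the TCP to the grasp point, in mm); z points along the fingers, y is the direction in which the jaws open and shut (so a half turn about z gives the same grasp; the last joint's range is limited). The gripper opens to 85 mm and grips with 20 to 120 N. Pads are 22 mm wide; open, the fingers measure 114 mm over their backs; the gripper's body (76 mm by 85 mm) begins 54 mm behind the grasp point. The pads swing forward as they close: fully open they stand 13 mm farther back than shut.
Start: joints at [-1.194, 0.353, 1.633, -0, 1.155, -0.002], TCP at [231.127, -580.696, 231.281] pointing down, gripper open.
Joint ranges: [-2.63, 2.63], [-0.92, 2.1], [0.06, 2.66], [-1.3, 4.44], [0, 2.69], [-3.02, 3.02]. Speed limits (rad/s): [2.22, 2.22, 2.79, 3.14, 3.14, 3.14].

INTERFACE

Orientations are given as [roll, pitch, yaw] about the fixed x, y, z axes, in that order (R = Rz(yaw) Ry(pitch) Rx(roll)).
In Python, from rig import r, optics gives the robot as it stands.
- The arm moves only by the shell command python3 -m creep 'ROWS' [FORCE]. ROWS is JSON, a list of rows, each an object with "dp": the shift along the tool's x, y, z in mm, a list of three; "angular": the turn, a rotation vector about the tool's x, y, z in rad, a list of three; "fingers": the finger opening in mm, from 0 to 85.4. In form: [{"dp": [dx, dy, dz], "angular": [wx, wy, wz], "fingers": fingers}, ...]. A call has 1 to 5 rows; each row is the pose to reach, as a shift and turn from the pose commanded when the call began, along the tool's axes at that moment; what a row does not reach only later rows make up. A row lasts 1/12 s, in which the tool goes at most 41.7 mm and 7.16 degrees, less where a joint would pass 70% of its speed; a pose out of reach is approached as far as the arm can. A call with a gripper value outside its range is refused whole. The fingers move at their own pace and stop on an object; FORCE is the grip in N (left out, the last holds). Time passes only in rows, so rows that repeat a pose let the fingers close. It gives the time, the measured TCP pose, the force and the opening at its end, in the units of the state.
- r.sense(): the state, without advancing time (a new reading comes with each control period).
- optics.grab_frame(name): name is "scene" or "top"; returns the picture (480x640x3 uint8, blue, green, red); there is no depth.
- optics.camera_params(name): a dict with "fx", "fy", "cx", "cy" (pixels), "eye" and "rotation" of the camera in the world. Camera axes: x right, y up, looking along -z (the intrinsics and any distortion apply to the point x, -y, -z); pixel columns grow to the right and rows downward; lengths in mm; the calibration is good to about 2 mm. A picture is of the moment at which its call begins. camera_params takes no time and is no camera call.
- r.sign_off(): hands the job in, once; it reports no verdict.
The state is a dict: "clock": time; "qpos": joint angles; "qvel": joint speeds; "joint_efforts": joint torques, N m; "eef_pos": TCP position; "tcp_rot": TCP orientation; "contact_force": force on the tool from outside, world axes, zero at the start; "wrist_torque": the same for the moment, N m; "opening": opening from 0.0 (shut) to 1.0 (fully open).
Only numpy, scipy, OpenCV 4.12 (cv2) and the standard library are available. Lean on these libraries where they do the work, as an engineer would, in place of code of your own. Each camera call takes 0.05 s, during which the arm holds its last target.

## Working session

There is one attempt and no reset: what is moved stays moved. The work goes in short steps, Python scripts to look and compute and a shell command to move; the robot and the scene stay as the last step left them, time stands still between calls to the robot, and variables do not carry over. Pictures are saved under pics/ and viewed, and the job is handed in when it is done.

```bash
ls; mkdir -p pics; python3 - <<'E'
from rig import r, optics
import cv2
print(r.sense())
for n in("scene","top"):
    cv2.imwrite(f"pics/{n}0.png",optics.grab_frame(n)); print(optics.camera_params(n))
E
```

```text
pics
{'clock': 0.0, 'qpos': array([-1.19439300e+00,  3.53617706e-01,  1.63412937e+00, -1.84459940e-05,
        1.15522470e+00, -2.41160264e-03]), 'qvel': array([ 0.00056043, -0.00045578, -0.00090901,  0.00063695,  0.00079051,
       -0.00126143]), 'joint_efforts': array([-6.70223690e-04, -6.05234528e+01, -3.42072880e+01, -2.69420752e-05,
        9.18581849e-03,  5.87836809e-06]), 'eef_pos': array([ 230.94878696, -580.24823819,  230.58274306]), 'tcp_rot': array([-3.14021349e+00,  1.35397429e-05,  3.78822395e-01]), 'contact_force': array([-0.60312628, -0.35461373, -0.51054031]), 'wrist_torque': array([-0.00086134,  0.00202895,  0.04091   ]), 'opening': 1.0012948717219574}
{'fx': 496.547013209384, 'fy': 496.547013209384, 'cx': 317.9464441488875, 'cy': 239.2609272129245, 'eye': array([1166.84866199,  -16.9611406 ,  666.99388046]), 'rotation': array([ 0.7895157 , -0.00805779,  1.56293666])}
{'fx': 468.1845231146125, 'fy': 468.1845231146125, 'cx': 312.3305328826977, 'cy': 241.74056561458417, 'eye': array([435.69710031, -17.88224473, 916.30020169]), 'rotation': array([ 0.20981209, -0.00365988, -1.55512237])}
```

View pics/scene0.png

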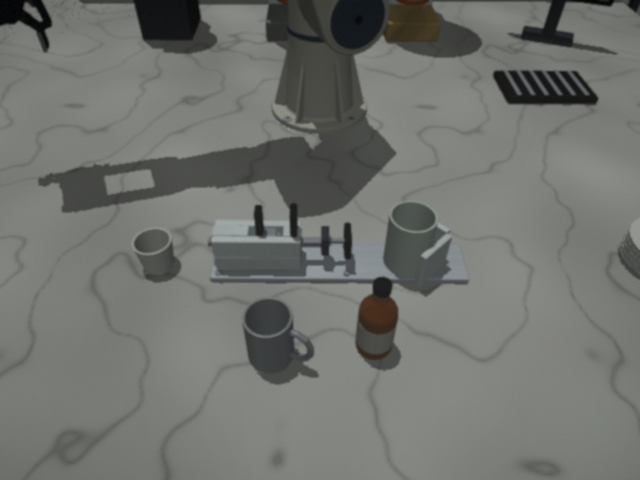

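View pics/top0.png

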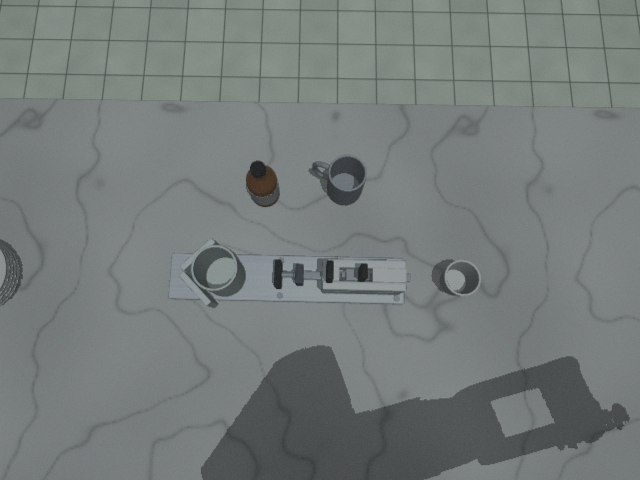

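The top view shows the trigger near (362,271), the post near (329,270), the pad near (278,273) and the tumbler near (214,268). Next I'll measure them.

```bash
cat > h.py <<'E'
import numpy as np, cv2
from scipy.spatial.transform import Rotation as R
from rig import r, optics
P={n:optics.camera_params(n) for n in("scene","top")}
def ray(n,u,v):
    p=P[n]; d=np.array([(u-p['cx'])/p['fx'],-(v-p['cy'])/p['fy'],-1.])
    return p['eye'],R.from_euler('xyz',p['rotation']).as_matrix()@d
def onz(n,u,v,z):
    e,d=ray(n,u,v); return e+d*(z-e[2])/d[2]
def proj(n,X):
    p=P[n]; c=R.from_euler('xyz',p['rotation']).as_matrix().T@(np.array(X)-p['eye'])
    return p['cx']+p['fx']*c[0]/-c[2], p['cy']-p['fy']*c[1]/-c[2]
E
python3 - <<'E'
from h import *
img=cv2.imread('pics/top0.png'); g=img.max(2)
m=(g[240:310,160:420]<55).astype('uint8')
n,l,s,c=cv2.connectedComponentsWithStats(m)
for i in range(1,n):
    if s[i,4]>15: print(s[i]+[160,240,0,0,0],c[i]+[160,240])
cv2.imwrite('pics/topz.png',cv2.resize(img[235:310,160:420],None,fx=3,fy=3,interpolation=cv2.INTER_CUBIC))
s=cv2.imread('pics/scene0.png')
cv2.imwrite('pics/scz.png',cv2.resize(s[190:300,200:480],None,fx=2.8,fy=2.8,interpolation=cv2.INTER_CUBIC))
for u,v in((170,254),(170,299),(405,304),(405,257)): print(onz('top',u,v,12))
E
```

```text
[274 260   8  29 190] [277.66315789 273.84736842]
[326 261   7  22 144] [329.00694444 271.35416667]
[358 264  10  18 147] [362.28571429 272.48979592]
[599.11511114 260.60886755  12.        ]
[511.2520485  253.66749367  12.        ]
[ 508.90428044 -198.16244531   12.        ]
[ 600.66934242 -200.50819759   12.        ]
```

View pics/topz.png

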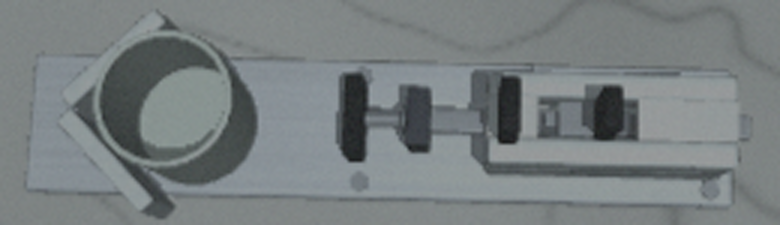

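View pics/scz.png

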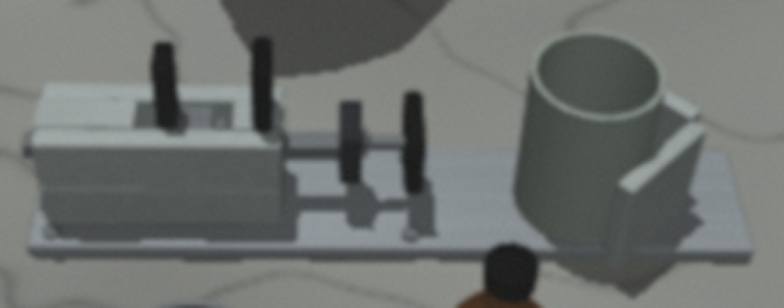

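```bash
python3 - <<'E'
from h import *
T=onz('top',364.5,271.7,132); Q=onz('top',329.3,271,132); print('trig',T,'post',Q,np.linalg.norm(T-Q))
print('pad',onz('top',276.5,273,80))
# scene check: top mid of blades
print(proj('scene',T),proj('scene',Q))
# tumbler rim circle in top: z=120
img=cv2.imread('pics/top0.png')
for u,v in((191.5,268),(237,268),(214,245.5),(214,290.5)): print(onz('top',u,v,120)[:2])
s=cv2.imread('pics/scene0.png');m=(s.max(2)[195:245,245:310]<45).astype('uint8')
n,l,st,c=cv2.connectedComponentsWithStats(m)
for i in range(1,n): print(st[i]+[245,195,0,0,0])
E
```

```text
trig [ 552.41353783 -107.12410355  132.        ] post [552.64240474 -47.61048357 132.        ] 59.51406005087416
pad [555.22157311  45.44118116  80.        ]
(np.float64(257.21958848126707), np.float64(206.92752117865425)) (np.float64(293.6301494870947), np.float64(207.05299113879542))
[555.79143305 188.55541064]
[557.05931499 110.49678754]
[595.81905069 152.30345281]
[517.80586953 147.66739359]
[290 204   7  33 187]
[255 206   8  29 182]
```

Trigger is at about (552.5,-107) and post at about (552.6,-48). The spacing is 59.5 mm against 58 expected, and the clamp +x axis runs along world +y. The tumbler is at (556.6,149.5), about 6.5 mm short of home. My plan is to push from behind with closed fingers.

```bash
python3 -m creep '[{"dp":[30,-18,0],"angular":[0,0,0.077],"fingers":0},{"dp":[62,-38,0],"angular":[0,0,0.154],"fingers":0},{"dp":[94,-57,0],"angular":[0,0,0.231],"fingers":0},{"dp":[126,-76,0],"angular":[0,0,0.308],"fingers":0},{"dp":[158,-96,0],"angular":[0,0,0.385],"fingers":0}]' 40
```

```text
clock: 0.52
eef_pos: [343.0, -431.5, 231.0]
tcp_rot: [-3.141, 0.0, -0.011]
contact_force: [0.5, 0.1, 0.6]
opening: 0.303
```

```bash
python3 -m creep '[{"dp":[21,-28,0],"angular":[0,0,0],"fingers":0},{"dp":[42,-56,0],"angular":[0,0,0],"fingers":0},{"dp":[63,-84,0],"angular":[0,0,0],"fingers":0},{"dp":[84,-112,0],"angular":[0,0,0],"fingers":0},{"dp":[105,-140,0],"angular":[0,0,0],"fingers":0}]'
python3 -m creep '[{"dp":[21,-27,0],"angular":[0,0,0],"fingers":0},{"dp":[42,-54,0],"angular":[0,0,0],"fingers":0},{"dp":[63,-81,0],"angular":[0,0,0],"fingers":0},{"dp":[84,-108,0],"angular":[0,0,0],"fingers":0},{"dp":[105,-135,0],"angular":[0,0,0],"fingers":0}]'
python3 -m creep '[{"dp":[0,0,30],"angular":[0,0,0],"fingers":0},{"dp":[0,0,60],"angular":[0,0,0],"fingers":0},{"dp":[0,0,85],"angular":[0,0,0],"fingers":0},{"dp":[0,0,85],"angular":[0,0,0],"fingers":0}]'
python3 -c "
from h import *
cv2.imwrite('pics/t1.png',optics.grab_frame('top'));cv2.imwrite('pics/s1.png',optics.grab_frame('scene'))"
```

```text
clock: 0.93
eef_pos: [448.9, -292.1, 231.1]
tcp_rot: [-3.141, 0.0, -0.006]
contact_force: [0.2, -0.5, 0.3]
opening: 0.0
clock: 1.35
eef_pos: [554.8, -157.8, 231.0]
tcp_rot: [-3.142, 0.0, -0.006]
contact_force: [0.5, -1.3, 0.5]
opening: 0.0
clock: 1.68
eef_pos: [550.8, -158.0, 141.3]
tcp_rot: [-3.139, 0.008, -0.006]
contact_force: [-1.5, 0.6, -0.7]
opening: -0.001
```

View pics/s1.png

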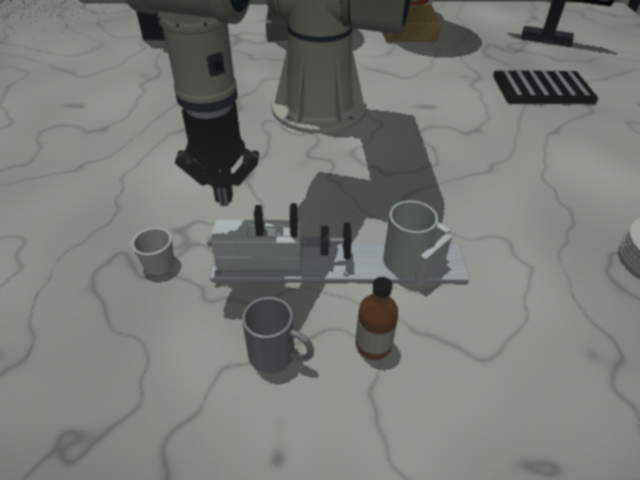

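View pics/t1.png

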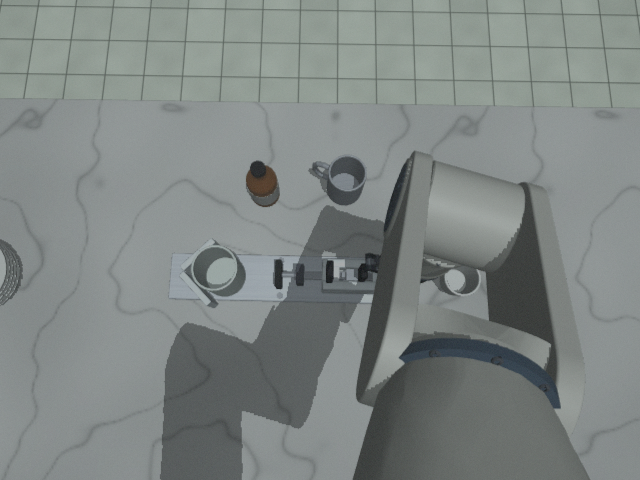

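Bystanders are untouched and the fingers are behind the trigger. The visible linkage flares about 60 mm above the tip, which clears the 132 mm blade tops with the TCP at about z 97.

```bash
python3 -m creep '[{"dp":[0,0,20],"angular":[0,0,0],"fingers":0},{"dp":[0,0,40],"angular":[0,0,0],"fingers":0},{"dp":[0,0,49],"angular":[0,0,0],"fingers":0},{"dp":[0,0,49],"angular":[0,0,0],"fingers":0}]'
python3 -m creep '[{"dp":[0,-5,0],"angular":[0,0,0],"fingers":0},{"dp":[0,-10,0],"angular":[0,0,0],"fingers":0},{"dp":[0,-15,0],"angular":[0,0,0],"fingers":0},{"dp":[0,-20,0],"angular":[0,0,0],"fingers":0},{"dp":[0,-20,0],"angular":[0,0,0],"fingers":0}]'
```

```text
clock: 2.12
eef_pos: [553.7, -159.5, 97.0]
tcp_rot: [-3.141, 0.001, -0.007]
contact_force: [-0.0, -0.3, -0.1]
opening: 0.002
clock: 2.53
eef_pos: [554.6, -138.3, 98.0]
tcp_rot: [-3.142, -0.001, -0.005]
contact_force: [-0.1, -0.1, -0.0]
opening: -0.001
```

```bash
for i in 1 2; do python3 -m creep '[{"dp":[0,-2,0],"angular":[0,0,0],"fingers":0},{"dp":[0,-4,0],"angular":[0,0,0],"fingers":0},{"dp":[0,-6,0],"angular":[0,0,0],"fingers":0},{"dp":[0,-6,0],"angular":[0,0,0],"fingers":0}]'; done
```

```text
clock: 2.87
eef_pos: [554.2, -133.1, 97.3]
tcp_rot: [-3.141, 0.0, -0.006]
contact_force: [0.5, -0.3, 0.0]
opening: -0.0
clock: 3.2
eef_pos: [554.3, -127.1, 97.2]
tcp_rot: [-3.141, 0.0, -0.006]
contact_force: [-0.6, 0.1, 0.8]
opening: -0.001
```

```bash
for i in 1 2; do python3 -m creep '[{"dp":[0,-1.5,0],"angular":[0,0,0],"fingers":0},{"dp":[0,-3,0],"angular":[0,0,0],"fingers":0},{"dp":[0,-4,0],"angular":[0,0,0],"fingers":0},{"dp":[0,-4,0],"angular":[0,0,0],"fingers":0}]'; done
```

```text
clock: 3.53
eef_pos: [554.4, -123.8, 97.3]
tcp_rot: [3.141, -0.0, -0.006]
contact_force: [0.2, -4.8, -1.7]
opening: -0.001
clock: 3.87
eef_pos: [554.4, -120.1, 97.3]
tcp_rot: [3.14, -0.0, -0.006]
contact_force: [-0.9, -5.7, -2.1]
opening: -0.001
```

```bash
for i in 1 2; do python3 -m creep '[{"dp":[0,-2,0],"angular":[0,0,0],"fingers":0},{"dp":[0,-4,0],"angular":[0,0,0],"fingers":0},{"dp":[0,-6,0],"angular":[0,0,0],"fingers":0},{"dp":[0,-6,0],"angular":[0,0,0],"fingers":0}]'; done
python3 -m creep '[{"dp":[0,-2,0],"angular":[0,0,0],"fingers":0},{"dp":[0,-4,0],"angular":[0,0,0],"fingers":0},{"dp":[0,-4,0],"angular":[0,0,0],"fingers":0}]'
python3 -c "
from h import *
cv2.imwrite('pics/t2.png',optics.grab_frame('top')[235:310,160:420].repeat(3,0).repeat(3,1));cv2.imwrite('pics/s2.png',optics.grab_frame('scene')[150:300,180:480].repeat(2,0).repeat(2,1))"
```

```text
clock: 4.2
eef_pos: [554.4, -114.1, 97.3]
tcp_rot: [3.14, -0.0, -0.006]
contact_force: [-0.3, -5.8, -1.5]
opening: -0.0
clock: 4.53
eef_pos: [554.5, -108.2, 97.3]
tcp_rot: [3.14, -0.0, -0.006]
contact_force: [0.4, -6.3, -1.0]
opening: 0.001
clock: 4.78
eef_pos: [554.5, -104.4, 97.3]
tcp_rot: [3.14, -0.0, -0.006]
contact_force: [0.4, -7.6, -1.3]
opening: 0.001
```

View pics/s2.png

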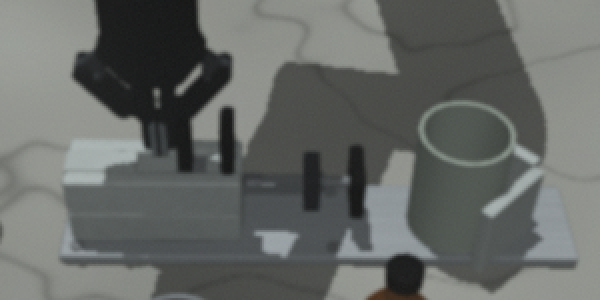

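View pics/t2.png

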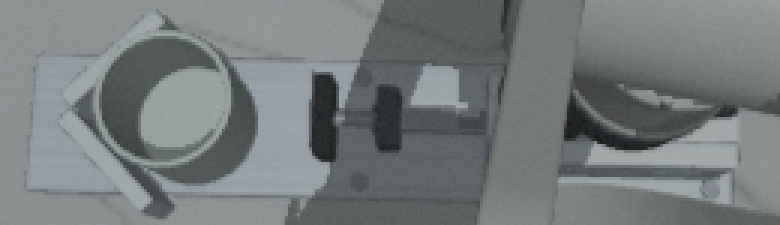

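The top view shows the pad has moved about 10 px (about 18 mm) left, so the ratchet engaged. I'll write a pad-front measurement and keep pumping.

```bash
cat > pad.py <<'E'
from h import *
import sys
def padfront(img,save=None):
    g=cv2.GaussianBlur(img.max(2),(1,1),0).astype(float)
    # rows on the upper part of pad top edge
    out=[]
    for v in range(266,281):
        row=g[v,238:300]; 
        d=np.where(row<48)[0]
        if len(d)==0: continue
        k=d[0]
        # subpixel crossing
        a,b=row[k-1],row[k]; out.append(238+k-1+(a-48)/(a-b))
    u=np.median(out); X=onz('top',u,273,82)
    return u,X[1]
if __name__=='__main__':
    im=cv2.imread('pics/top0.png'); print('start',padfront(im))
    im=optics.grab_frame('top'); print('now',padfront(im), r.sense()['clock'],r.sense()['eef_pos'][1])
    if len(sys.argv)>1: cv2.imwrite(f'pics/{sys.argv[1]}.png',im[235:310,160:420].repeat(3,0).repeat(3,1))
E
python3 pad.py
python3 -m creep '[{"dp":[0,8,0],"angular":[0,0,0],"fingers":0},{"dp":[0,16,0],"angular":[0,0,0],"fingers":0},{"dp":[0,24,0],"angular":[0,0,0],"fingers":0},{"dp":[0,24,0],"angular":[0,0,0],"fingers":0}]'
python3 pad.py
```

```text
start (np.float64(274.72972972972974), np.float64(48.46765162791521))
now (np.float64(264.6818181818182), np.float64(66.50351976772427)) 4.9333 -104.34827703715065
clock: 5.27
eef_pos: [554.4, -128.7, 97.3]
tcp_rot: [3.142, -0.0, -0.007]
contact_force: [1.1, 0.0, -0.4]
opening: -0.0
start (np.float64(274.72972972972974), np.float64(48.46765162791521))
now (np.float64(264.8888888888889), np.float64(66.13185940503928)) 5.3167 -128.1449306386144
```

```bash
python3 -m creep '[{"dp":[0,-5,0],"angular":[0,0,0],"fingers":0},{"dp":[0,-10,0],"angular":[0,0,0],"fingers":0},{"dp":[0,-15,0],"angular":[0,0,0],"fingers":0},{"dp":[0,-20,0],"angular":[0,0,0],"fingers":0},{"dp":[0,-23,0],"angular":[0,0,0],"fingers":0}]'
python3 -m creep '[{"dp":[0,-1,0],"angular":[0,0,0],"fingers":0},{"dp":[0,-1,0],"angular":[0,0,0],"fingers":0},{"dp":[0,-2,0],"angular":[0,0,0],"fingers":0},{"dp":[0,-2,0],"angular":[0,0,0],"fingers":0}]'
python3 pad.py
```

```text
clock: 5.73
eef_pos: [554.6, -104.0, 97.4]
tcp_rot: [3.141, -0.0, -0.006]
contact_force: [1.1, -15.1, 0.3]
opening: 0.002
clock: 6.07
eef_pos: [554.6, -104.1, 97.4]
tcp_rot: [3.138, -0.001, -0.005]
contact_force: [-1.3, -17.1, -0.2]
opening: 0.001
start (np.float64(274.72972972972974), np.float64(48.46765162791521))
now (np.float64(260.8333333333333), np.float64(73.410742912279)) 6.1167 -104.08266363273675
```

```bash
python3 pad.py t3
```

```text
start (np.float64(274.72972972972974), np.float64(48.46765162791521))
now (np.float64(260.87179487179486), np.float64(73.34171458920963)) 6.1667 -104.06984368173863
```

View pics/t3.png

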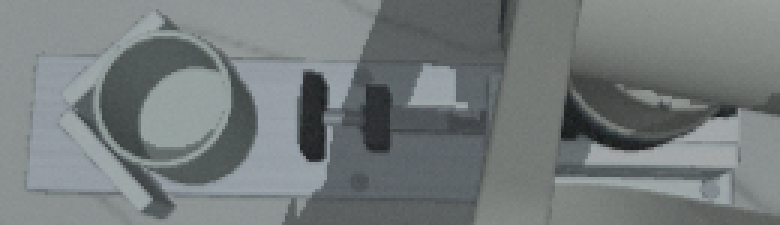

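The pad advanced only about 7 mm. The trigger may not have come fully out, so I'll release for longer and look.

```bash
python3 -m creep '[{"dp":[0,8,0],"angular":[0,0,0],"fingers":0},{"dp":[0,16,0],"angular":[0,0,0],"fingers":0},{"dp":[0,24,0],"angular":[0,0,0],"fingers":0},{"dp":[0,30,0],"angular":[0,0,0],"fingers":0},{"dp":[0,30,0],"angular":[0,0,0],"fingers":0}]'
python3 pad.py t4
python3 -c "
from h import *
cv2.imwrite('pics/s4.png',optics.grab_frame('scene')[150:300,180:480].repeat(2,0).repeat(2,1))"
```

```text
clock: 6.58
eef_pos: [554.3, -133.2, 97.3]
tcp_rot: [-3.141, -0.0, -0.007]
contact_force: [0.0, -0.5, -1.0]
opening: -0.001
start (np.float64(274.72972972972974), np.float64(48.46765162791521))
now (np.float64(260.9622641509434), np.float64(73.17934591595312)) 6.6333 -132.72867436109541
```

View pics/s4.png

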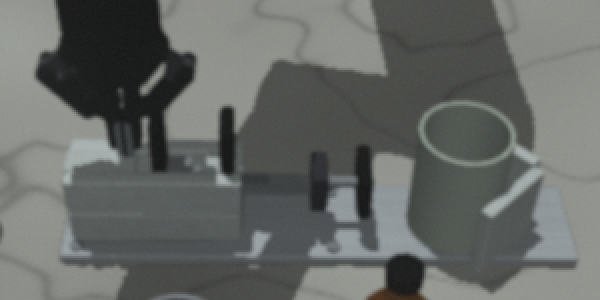

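View pics/t4.png

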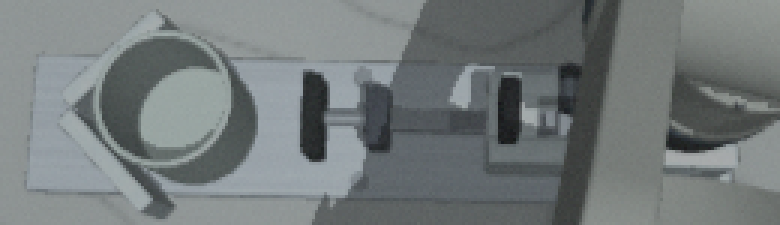

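The trigger is now out (scene column about 259, as at the start). Pull again more slowly.

```bash
python3 -m creep '[{"dp":[0,-6,0],"angular":[0,0,0],"fingers":0},{"dp":[0,-9,0],"angular":[0,0,0],"fingers":0},{"dp":[0,-11,0],"angular":[0,0,0],"fingers":0},{"dp":[0,-13,0],"angular":[0,0,0],"fingers":0},{"dp":[0,-15,0],"angular":[0,0,0],"fingers":0}]'
python3 pad.py
python3 -m creep '[{"dp":[0,-2,0],"angular":[0,0,0],"fingers":0},{"dp":[0,-4,0],"angular":[0,0,0],"fingers":0},{"dp":[0,-6,0],"angular":[0,0,0],"fingers":0},{"dp":[0,-8,0],"angular":[0,0,0],"fingers":0},{"dp":[0,-8,0],"angular":[0,0,0],"fingers":0}]'
python3 pad.py
python3 -m creep '[{"dp":[0,-2,0],"angular":[0,0,0],"fingers":0},{"dp":[0,-4,0],"angular":[0,0,0],"fingers":0},{"dp":[0,-5,0],"angular":[0,0,0],"fingers":0},{"dp":[0,-6,0],"angular":[0,0,0],"fingers":0},{"dp":[0,-6,0],"angular":[0,0,0],"fingers":0}]'
python3 pad.py t5
python3 -c "
from h import *
cv2.imwrite('pics/s5.png',optics.grab_frame('scene')[150:300,180:480].repeat(2,0).repeat(2,1))"
```

```text
clock: 7.1
eef_pos: [554.4, -117.9, 97.3]
tcp_rot: [3.14, -0.0, -0.005]
contact_force: [-0.8, -8.6, -2.0]
opening: 0.002
start (np.float64(274.72972972972974), np.float64(48.46765162791521))
now (np.float64(258.0), np.float64(78.49571434705155)) 7.15 -117.50174075771275
clock: 7.57
eef_pos: [554.5, -109.6, 97.3]
tcp_rot: [3.14, -0.0, -0.005]
contact_force: [-0.4, -7.2, -1.6]
opening: 0.001
start (np.float64(274.72972972972974), np.float64(48.46765162791521))
now (np.float64(253.75), np.float64(86.12274593281614)) 7.6167 -109.54963018933996
clock: 8.03
eef_pos: [554.5, -104.3, 97.3]
tcp_rot: [3.139, -0.0, -0.005]
contact_force: [-1.0, -12.0, -0.7]
opening: -0.005
start (np.float64(274.72972972972974), np.float64(48.46765162791521))
now (np.float64(250.84615384615384), np.float64(91.33368201576988)) 8.0833 -104.26730670113363
```

View pics/s5.png

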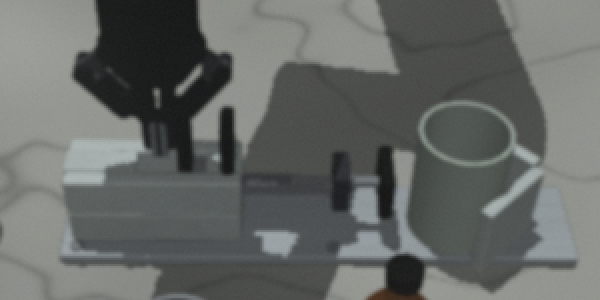

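View pics/t5.png

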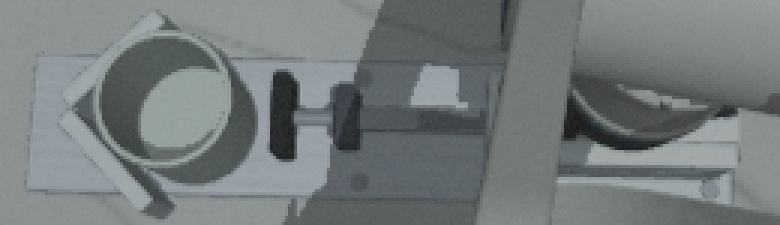

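```bash
python3 -m creep '[{"dp":[0,8,0],"angular":[0,0,0],"fingers":0},{"dp":[0,16,0],"angular":[0,0,0],"fingers":0},{"dp":[0,24,0],"angular":[0,0,0],"fingers":0},{"dp":[0,28,0],"angular":[0,0,0],"fingers":0},{"dp":[0,28,0],"angular":[0,0,0],"fingers":0}]'
python3 -m creep '[{"dp":[0,0,0],"angular":[0,0,0],"fingers":0},{"dp":[0,0,0],"angular":[0,0,0],"fingers":0},{"dp":[0,-4,0],"angular":[0,0,0],"fingers":0},{"dp":[0,-7,0],"angular":[0,0,0],"fingers":0},{"dp":[0,-10,0],"angular":[0,0,0],"fingers":0}]'
python3 pad.py
python3 -m creep '[{"dp":[0,-3,0],"angular":[0,0,0],"fingers":0},{"dp":[0,-6,0],"angular":[0,0,0],"fingers":0},{"dp":[0,-9,0],"angular":[0,0,0],"fingers":0},{"dp":[0,-11,0],"angular":[0,0,0],"fingers":0},{"dp":[0,-11,0],"angular":[0,0,0],"fingers":0}]'
python3 pad.py
python3 -m creep '[{"dp":[0,-2,0],"angular":[0,0,0],"fingers":0},{"dp":[0,-4,0],"angular":[0,0,0],"fingers":0},{"dp":[0,-6,0],"angular":[0,0,0],"fingers":0},{"dp":[0,-6,0],"angular":[0,0,0],"fingers":0}]'
python3 pad.py t6
python3 -c "
from h import *
cv2.imwrite('pics/s6.png',optics.grab_frame('scene')[150:300,180:480].repeat(2,0).repeat(2,1))"
```

```text
clock: 8.55
eef_pos: [554.3, -132.1, 97.3]
tcp_rot: [-3.141, -0.0, -0.007]
contact_force: [-0.9, 1.0, 0.5]
opening: 0.0
clock: 8.97
eef_pos: [554.4, -121.9, 97.3]
tcp_rot: [3.14, -0.0, -0.005]
contact_force: [-0.7, -10.2, -1.7]
opening: -0.002
start (np.float64(274.72972972972974), np.float64(48.46765162791521))
now (np.float64(249.0), np.float64(94.64647107479638)) 9.0167 -121.42769326668248
clock: 9.43
eef_pos: [554.5, -110.7, 97.3]
tcp_rot: [3.14, -0.0, -0.005]
contact_force: [-0.7, -6.3, -0.4]
opening: -0.001
start (np.float64(274.72972972972974), np.float64(48.46765162791521))
now (np.float64(242.84615384615384), np.float64(105.68840548651289)) 9.4833 -110.69103229217886
clock: 9.82
eef_pos: [554.5, -104.9, 97.3]
tcp_rot: [3.14, -0.0, -0.005]
contact_force: [-0.4, -6.3, -0.5]
opening: -0.004
start (np.float64(274.72972972972974), np.float64(48.46765162791521))
now (np.float64(240.33333333333334), np.float64(110.1968876085387)) 9.8667 -104.84476982192506
```

View pics/s6.png

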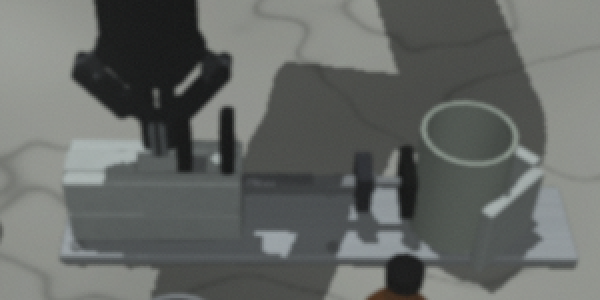

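View pics/t6.png

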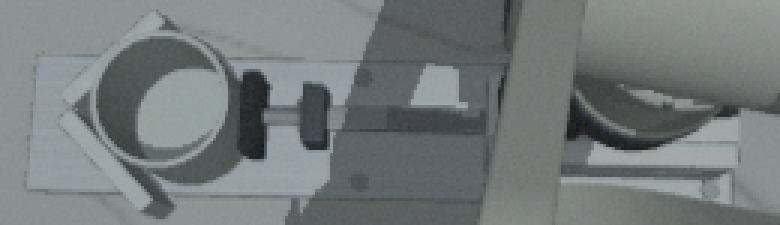

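The pad is now touching the tumbler and has pushed it about 1.5 mm; jaw is about 70 mm. Next comes a careful pull. I'll read the pad compression from the pad-to-collar gap, which is 61 zoom px (20.3 px) between centres when free.

```bash
python3 -m creep '[{"dp":[0,8,0],"angular":[0,0,0],"fingers":0},{"dp":[0,16,0],"angular":[0,0,0],"fingers":0},{"dp":[0,24,0],"angular":[0,0,0],"fingers":0},{"dp":[0,28,0],"angular":[0,0,0],"fingers":0},{"dp":[0,28,0],"angular":[0,0,0],"fingers":0}]'
python3 -m creep '[{"dp":[0,0,0],"angular":[0,0,0],"fingers":0},{"dp":[0,0,0],"angular":[0,0,0],"fingers":0},{"dp":[0,-4,0],"angular":[0,0,0],"fingers":0},{"dp":[0,-7,0],"angular":[0,0,0],"fingers":0},{"dp":[0,-10,0],"angular":[0,0,0],"fingers":0}]'
python3 -m creep '[{"dp":[0,-2,0],"angular":[0,0,0],"fingers":0},{"dp":[0,-4,0],"angular":[0,0,0],"fingers":0},{"dp":[0,-6,0],"angular":[0,0,0],"fingers":0},{"dp":[0,-8,0],"angular":[0,0,0],"fingers":0},{"dp":[0,-8,0],"angular":[0,0,0],"fingers":0}]'
python3 pad.py t7
```

```text
clock: 10.33
eef_pos: [554.3, -133.3, 97.3]
tcp_rot: [-3.142, -0.0, -0.007]
contact_force: [0.2, -0.5, 0.4]
opening: -0.002
clock: 10.75
eef_pos: [554.4, -122.9, 97.3]
tcp_rot: [3.14, -0.0, -0.005]
contact_force: [-1.4, -10.1, -1.1]
opening: 0.003
clock: 11.17
eef_pos: [554.4, -115.0, 97.3]
tcp_rot: [3.14, -0.0, -0.005]
contact_force: [-0.1, -7.6, -1.1]
opening: -0.001
start (np.float64(274.72972972972974), np.float64(48.46765162791521))
now (np.float64(238.375), np.float64(113.71038961469137)) 11.2167 -114.93978388525306
```

View pics/t7.png

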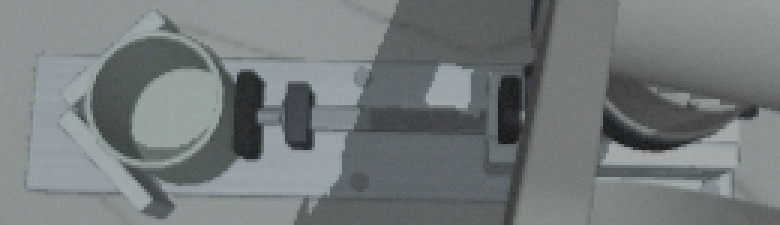

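The collar moved about 9 mm and the pad gap is down by about 5 mm, with the tumbler near home. A few more mm to go.

```bash
python3 -m creep '[{"dp":[0,-1.5,0],"angular":[0,0,0],"fingers":0},{"dp":[0,-3,0],"angular":[0,0,0],"fingers":0},{"dp":[0,-5,0],"angular":[0,0,0],"fingers":0},{"dp":[0,-5,0],"angular":[0,0,0],"fingers":0},{"dp":[0,-5,0],"angular":[0,0,0],"fingers":0}]'
cat > meas.py <<'E'
from h import *
import sys
im=optics.grab_frame('top'); s=r.sense()
cv2.imwrite(f'pics/{sys.argv[1]}.png',cv2.resize(im[235:310,175:305],None,fx=6,fy=6,interpolation=cv2.INTER_CUBIC))
print(s['clock'],s['eef_pos'],s['contact_force'])
E
python3 meas.py t8
```

```text
clock: 11.63
eef_pos: [554.5, -110.7, 97.4]
tcp_rot: [3.139, -0.0, -0.005]
contact_force: [-1.3, -12.0, -1.8]
opening: -0.002
11.6833 [ 554.5144575  -110.74505288   97.38084774] [ -0.74084643 -12.81548919  -0.67595512]
```

View pics/t8.png

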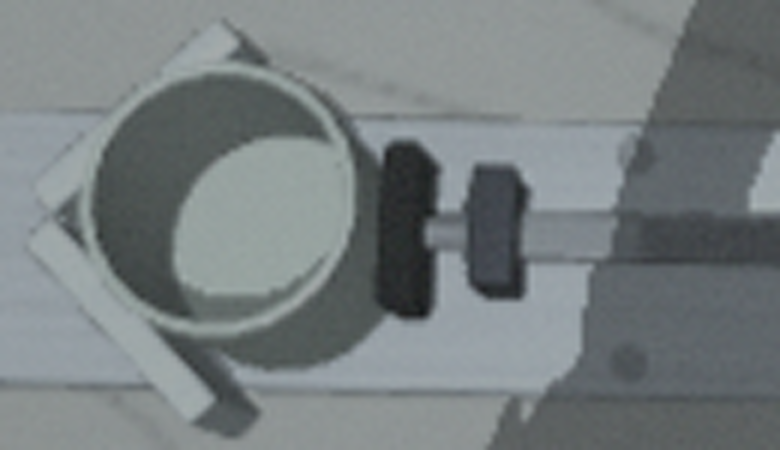

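```bash
python3 - <<'E'
from h import *
ims={'t0':cv2.imread('pics/top0.png')[235:310,160:420]}
for k in('t3','t4','t5','t6','t7'): ims[k]=cv2.imread(f'pics/{k}.png')[1::3,1::3]
ims['now']=optics.grab_frame('top')[235:310,160:420]
for k,im in ims.items():
    g=im.max(2).astype(float)
    # rows away from rod: rows 28-33 and 42-47 (crop); smooth columns
    for a,b in((29,35),(42,48)):
        p=g[a:b].mean(0); seg=p[60:135]
        d=np.diff(seg); 
        # falling edges with subpixel
        e=[]
        for i in range(1,len(d)-1):
            if d[i]<-12 and d[i]<=d[i-1] and d[i]<d[i+1]:
                w=d[i-1:i+2]; e.append(round(160+60+i+.5+(w*[-1,0,1]).sum()/w.sum(),2))
        ee=[]
        for i in range(1,len(d)-1):
            if d[i]>12 and d[i]>=d[i-1] and d[i]>d[i+1]:
                w=d[i-1:i+2]; ee.append(round(160+60+i+.5+(w*[-1,0,1]).sum()/w.sum(),2))
        print(k,a,'fall',e,'rise',ee)
E
```

```text
t0 29 fall [np.float64(236.76), np.float64(272.63), np.float64(274.11), np.float64(292.31)] rise [np.float64(243.53), np.float64(282.1)]
t0 42 fall [np.float64(233.33), np.float64(271.47), np.float64(273.47), np.float64(291.71)] rise [np.float64(244.75), np.float64(281.67)]
t3 29 fall [np.float64(236.73), np.float64(260.01), np.float64(275.17), np.float64(281.34)] rise [np.float64(243.5), np.float64(268.79), np.float64(289.7)]
t3 42 fall [np.float64(233.37), np.float64(258.86), np.float64(270.26), np.float64(280.49)] rise [np.float64(244.74), np.float64(267.94), np.float64(289.6)]
t4 29 fall [np.float64(236.75), np.float64(260.27), np.float64(279.38), np.float64(281.16)] rise [np.float64(243.5), np.float64(269.06), np.float64(290.3)]
t4 42 fall [np.float64(233.38), np.float64(259.62), np.float64(278.48), np.float64(280.36), np.float64(286.05)] rise [np.float64(244.74), np.float64(268.37), np.float64(289.88)]
t5 29 fall [np.float64(236.75), np.float64(249.75), np.float64(269.59)] rise [np.float64(243.48), np.float64(259.06), np.float64(279.99)]
t5 42 fall [np.float64(233.39), np.float
[... 401 characters left out ...]
36), np.float64(266.07)] rise [np.float64(248.41), np.float64(268.49)]
t7 29 fall [np.float64(233.96), np.float64(237.7), np.float64(254.5), np.float64(264.36), np.float64(279.52)] rise [np.float64(247.42), np.float64(264.2)]
t7 42 fall [np.float64(229.79), np.float64(237.13), np.float64(254.27), np.float64(261.14), np.float64(274.74)] rise [np.float64(247.07), np.float64(264.01)]
now 29 fall [np.float64(233.83), np.float64(237.82), np.float64(252.43), np.float64(262.65), np.float64(277.7)] rise [np.float64(247.37), np.float64(262.33)]
now 42 fall [np.float64(229.79), np.float64(237.04), np.float64(252.22), np.float64(259.24), np.float64(272.73)] rise [np.float64(247.07), np.float64(262.03)]
```

Pad-collar gap is 15.0 px against about 20.7 free, which gives roughly 10.4 mm pressed. Force rise gives about 10.8 mm. The tumbler's edges did not move over the last 4 mm, so it is home. I'll add 2 mm and hold.

```bash
python3 -m creep '[{"dp":[0,-1,0],"angular":[0,0,0],"fingers":0},{"dp":[0,-2,0],"angular":[0,0,0],"fingers":0},{"dp":[0,-2,0],"angular":[0,0,0],"fingers":0},{"dp":[0,-2,0],"angular":[0,0,0],"fingers":0},{"dp":[0,-2,0],"angular":[0,0,0],"fingers":0}]'
python3 -m creep '[{"dp":[0,0,0],"angular":[0,0,0],"fingers":0},{"dp":[0,0,0],"angular":[0,0,0],"fingers":0},{"dp":[0,0,0],"angular":[0,0,0],"fingers":0},{"dp":[0,0,0],"angular":[0,0,0],"fingers":0},{"dp":[0,0,0],"angular":[0,0,0],"fingers":0}]'
python3 meas.py t9; python3 - <<'E'
from h import *
im=optics.grab_frame('top')
g=im[235:310,160:420].max(2).astype(float)
for a,b in((29,35),(42,48)):
    d=np.diff(g[a:b].mean(0)[60:135])
    print([round(160+60+i+.5+(d[i-1:i+2]*[-1,0,1]).sum()/d[i-1:i+2].sum(),2) for i in range(1,73) if d[i]>12 and d[i]>=d[i-1] and d[i]>d[i+1]])
for u,v in((186.7+2,268),(235,268)): pass
cv2.imwrite('pics/s9.png',optics.grab_frame('scene')[150:300,180:480].repeat(2,0).repeat(2,1))
E
```

```text
clock: 12.15
eef_pos: [554.5, -109.3, 97.4]
tcp_rot: [3.138, -0.0, -0.005]
contact_force: [-0.1, -16.9, -2.0]
opening: 0.0
clock: 12.57
eef_pos: [554.5, -109.3, 97.4]
tcp_rot: [3.138, -0.0, -0.005]
contact_force: [-0.9, -16.1, -1.0]
opening: 0.003
12.6167 [ 554.52497811 -109.2858804    97.40932826] [ -1.23404364 -16.10972985  -1.7137617 ]
[np.float64(247.35), np.float64(261.8)]
[np.float64(247.06), np.float64(261.3)]
```

View pics/t9.png

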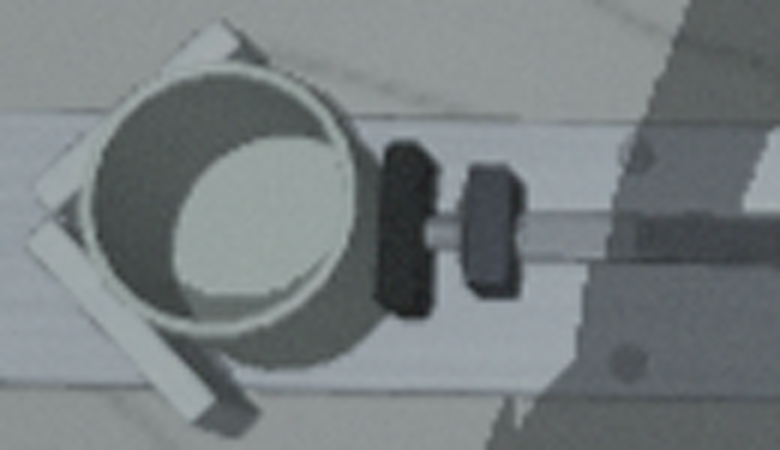

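View pics/s9.png

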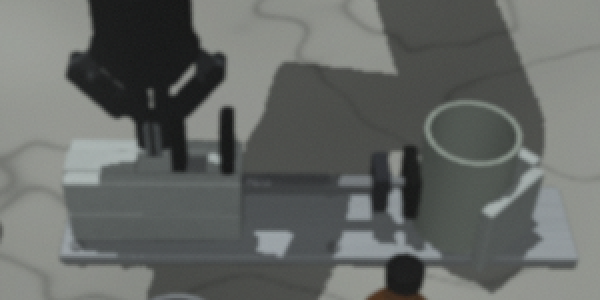

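The view shows the tumbler in the V against both walls and not moving. The gap is 14.3 px, about 11.6 mm pressed, and the steady push is 16 N (17 N expected at half-way). Handing in.

```bash
python3 -c "
from rig import r
s=r.sense();print(s['clock'],s['eef_pos'],s['contact_force']);print(r.sign_off())"
```

```text
12.7167 [ 554.53169663 -109.29512419   97.40545092] [ -1.58802777 -15.15354109  -0.75721882]
the job is handed in; nothing more can be done
None
```

I pumped the trigger five times from behind with closed fingers. The last pull is still held in, with the pad pressing on the tumbler. I handed the job in at about 12.7 s; no verdict is reported.

**Last checks before handing in**
- **Pad spring:** the pad-to-collar gap in the top view gives about 11.6 mm pressed in, inside the 9 to 17 mm limit. I put that at about ±1 mm.
- **Push on the trigger:** about 15 to 16 N at a TCP position that did not change over the last 0.4 s. This fits the 17 N expected at half-way, though it drifted down slightly from 16.9 N.
- **Tumbler:** upright in the pictures and apparently against both V walls. It did not move over the last 5 mm or so of trigger travel.
- **Bystanders:** the jug, bottle and espresso cup stood where they were in the full picture taken before pumping. Later pictures were cropped to the clamp, so they were not checked again.

**What disagreed**
- The second pull advanced the bar only about 7 mm, probably because the trigger had not come fully out yet. I let it out for longer on the later pulls.
- Free-pull forces read about 6 to 8 N rather than the stated 10 N.
- The bar position reckoned from the pictures, about 83 to 84 mm, suggested only about 8 to 9 mm of pad press. I trusted the gap and force readings instead, because the zero of that estimate is uncertain by about 3 mm.

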